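Unlock the dust gate and hold it half open

TASK

Draw the red-handled locking pin straight up out of the dust gate and park it in the notch of the blue pin rest, hanging upright by its collar. Then slide the gate's shutter by its black tab against its closing spring to half travel, where the red pointer meets the yellow mark, never anywhere near wide open. Finish holding it there with the fingers: do not let go, because the spring would pull it shut; leave the jar, mallet and wood block where they stand.

Things in the scene. Friction and masses are not known exactly. Their poses are not given: they have to be found in the camera images.
- housing: Dust gate fixed to the bench: green block 140 (x) x 220 (y) x 60 mm high, round 72 mm port at y -50 mm, sliding shutter on top that opens along its +y. Origin: centre of its underside, z up. Guide rails along y at x -53 and +53 mm, tops at z 68 mm; marks on the -x rail for the shutter's pointer: white y -30 (shut), yellow +10 (half), white +50 mm (wide open). 56 mm duct stub on its +x side.
- shutter (a joint): Travel of the shutter along the housing's +y, m: 0 shut, 0.04 half, 0.08 wide open. A spring pulls it shut: 3 N at 0, 9 N at half, 15 N at wide open. Aluminium plate 90 mm wide, top face 66 mm over the bench; red pointer at its -x edge. Its 50 mm wide tongue towards +y has a 14 mm hole for the pin, 60 mm on from the tab; with the pin in, it opens no more than about 3 mm.
- tab (a point): Centre of the black grip tab on the shutter, moving with it; axes as the housing's. Tab 36 mm along the housing's x, 16 mm along y (the slide direction), 40 mm tall, from 66 to 106 mm over the bench; this point is 20 mm below its top. With the shutter shut it lies at x 0, y 10 mm of the housing.
- pin: Loose steel locking pin, about 80 g, 88 mm long, upright: shank 10 mm thick, 38 mm long; above it a collar 26 mm wide, 6 mm thick; above that a round red grip 18 mm wide, 44 mm long. Origin at the foot of the shank, z towards the grip. At the start it stands through the tongue into the bore, collar on the tongue, foot 28 mm above the bench.
- pin_collar (a point): Centre of the underside of the pin's collar, 38 mm above the pin's foot.
- bore (a point): Mouth of the vertical bore in the housing's top, at x = 0, y = 70 mm, z = 60 mm of the housing; bore 12 mm in diameter, through the block.
- pin_rest: Blue bracket fixed to the bench: base 80 x 70 mm, shelf 14 mm thick, 60 mm wide, top 75 mm above the bench. Origin on the bench under the notch point, z up. The shelf has a notch 16 mm wide, open to the bracket's -x side (mouth at x -30 mm), closed at x +20 mm by the upright back, which is no higher than the shelf.
- notch (a point): Middle of the notch at the height of the shelf's top (75 mm above the bench), axes as the bracket's, notch along x. A parked pin hangs with its shank down through the notch, within about 15 mm of this point along the notch, its collar flat on the shelf.
- jar: Bystander: closed amber jar, 60 mm in diameter, 85 mm tall, upright; origin at the centre of its underside.
- mallet: Bystander: round wooden carver's mallet standing on its head, head up to 76 mm in diameter and 90 mm tall, handle 26 mm thick on top, 178 mm in all; origin at the centre of its underside.
- blank: Bystander: light wooden block 100 x 60 x 45 mm; origin at the centre of its underside.
Mind the look-alikes: they are no part of the job. Several things have the shape of the pin_rest; the one meant has the colours described above. What is shaped like the pin but green is not meant.

How it is judged (in metres and radians):
On the way, in this order (a step that is already met when the one before it is completed fails the run):
1. the pin is drawn clear of the bore and the shutter is still shut (z of pin in the frame of bore above 0.008 m and value of joint shutter below 0.008 m), for 0.1 s.
2. the pin hangs upright in the notch, let go, with the shutter still shut (x of pin_collar in the frame of notch between -0.02 and 0.02 m and y of pin_collar in the frame of notch between -0.006 and 0.006 m and z of pin_collar in the frame of notch between -0.004 and 0.004 m and angle between pin's own z axis and vertical below 0.2 rad and contact force between pin and the fingers below 0.1 N and value of joint shutter below 0.008 m), for 0.2 s.
3. the fingers hold the shutter at half travel (value of joint shutter between 0.033 and 0.047 m and contact force between shutter and the fingers above 4 N), for 0.3 s.
At the end, for the whole second after the job is handed in: The shutter rests at half travel (40 mm, within 7 mm), held by the fingers with over 4 N. The pin hangs at rest and untouched in the notch, upright within 0.2 rad, collar on the shelf within 4 mm, axis within 20 mm of the notch point along the notch and 6 mm across (all of step 3 and velocity of joint shutter between -0.01 and 0.01 m/s and x of pin_collar in the frame of notch between -0.02 and 0.02 m and y of pin_collar in the frame of notch between -0.006 and 0.006 m and z of pin_collar in the frame of notch between -0.004 and 0.004 m and angle between pin's own z axis and vertical below 0.2 rad and linear speed of pin below 0.03 m/s and contact force between pin and the arm below 0.1 N and contact force between pin and the fingers below 0.1 N); the arm keeps its last pose, push and grip.
It fails at once if the shutter is opened past 65 mm, near wide open (value of joint shutter above 0.065 m).
It fails at once if the jar is moved by more than 25 mm or tipped (distance of jar from where it was at the start of the episode above 0.025 m or angle between jar's own z axis and vertical above 0.5 rad).
It fails at once if the mallet is moved by more than 25 mm or tipped (distance of mallet from where it was at the start of the episode above 0.025 m or angle between mallet's own z axis and vertical above 0.5 rad).
It fails at once if the wood block is moved by more than 25 mm (distance of blank from where it was at the start of the episode above 0.025 m).
It also fails if it takes over 51 s, if anything falls off the work surface, if the arm or the gripper's body presses on something with over 40 N, if the wrist force passes 120 N, or if a joint passes its speed limit or range.

ROBOT

A 6-joint arm with a two-finger parallel gripper is mounted at the origin on the work surface. World frame = base frame: x ahead of the robot, y to its left, z up, the work surface at z = 0. Lengths are in m, angles in degrees, forces in N, time in s.
With the tool pointing down it reaches from about 0.4 to 0.825 m from the base axis. Payload 7 kg.
Tool frame: the origin (TCP) lies midway between the tips of the shut fingers; the grasp point (between the pads) lies 19 mm behind it; z points along the fingers, y is the direction in which the jaws open and shut (so a half turn about z gives the same grasp; the last joint's range is limited). The gripper opens to 88 mm and grips with 3 to 60 N. Pads are 19 mm wide; open, the fingers measure 130 mm over their backs; the gripper's body (78 mm by 193 mm) begins 47 mm behind the grasp point.
Start: joints at [86.465, 20.546, 0.682, 0, -70.136, -16.507], TCP at [0.231, 0.634, 0.205] pointing down, gripper open.
Joint ranges: [-176.03, 176.03], [-82.01, 121.73], [-58.28, 71.71], [-173.87, 95.51], [-174.79, -0.11], [-173.66, 173.66]. Speed limits (degrees/s): [136.94, 136.94, 172.46, 180, 180, 180].

INTERFACE

Orientations are given as [roll, pitch, yaw] about the fixed x, y, z axes, in that order (R = Rz(yaw) Ry(pitch) Rx(roll)).
In Python, from plant import sensors, cams, job gives the robot as it stands.
- The arm moves only by the tool move_arm, never from a script. Its argument "commands" is a list of rows, each a list of 7 numbers: the finger opening in cm, from 0 to 8.76, then the shift along the tool's x, y, z in cm, then the turn, a rotation vector about the tool's x, y, z in rad. In form: [[hand, x, y, z, wx, wy, wz], ...]. A call has exactly 8 rows; each row is the pose to reach, as a shift and turn from the pose commanded when the call began, along the tool's axes at that moment; what a row does not reach only later rows make up. A row lasts 1/8 s, in which the tool goes at most 62.5 mm and 10.7 degrees, less where a joint would pass 70% of its speed; a pose out of reach is approached as far as the arm can. A call with a gripper value outside its range is refused whole. The fingers move at their own pace and stop on an object; the grip force is fixed at half the most. Time passes only in rows, so rows that repeat a pose let the fingers close, or fill a call up. It gives the time, the measured TCP pose, the force and the opening at its end, in the units of the state.
- sensors.get_obs(): the state, without advancing time (a new reading comes with each control period).
- cams.snapshot(name): name is "scene" or "top"; returns a dict with "frame" (400x640x3 uint8, red, green, blue), "camera_matrix" (3x3 intrinsics, pixels), "R" (3x3) and "t" (3): a world point X has camera coordinates R X + t. Camera axes: x right, y down, z forward; pixel columns grow to the right and rows downward; lengths in m; the calibration is good to about 2 mm. A picture is of the moment at which its call begins. There is no depth.
- job.close_job(): hands the job in, once; it reports no verdict.
The state is a dict: "clock": time; "joint_pos": joint angles; "qvel": joint speeds; "tau": joint torques, N m; "tool_pos": TCP position; "orientation": TCP orientation; "force": force on the tool from outside, world axes, zero at the start; "moment": the same for the moment, N m; "opening": finger opening in m.
Only numpy, scipy, OpenCV 4.12 (cv2) and the standard library are available. Lean on these libraries where they do the work, as an engineer would, in place of code of your own. Each camera call takes 0.05 s, during which the arm holds its last target.

## Working session

There is one attempt and no reset: what is moved stays moved. The work goes in short steps, Python scripts to look and compute and a tool call to move; the robot and the scene stay as the last step left them, time stands still between calls to the robot, and variables do not carry over. Pictures are saved under pics/ and viewed, and the job is handed in when it is done.

Besides the shell and the picture viewer there is one more tool, called after "Emit:" as name([rows], argument=value, ...), one row to a line, values as JSON. move_arm: Moves the arm, as the interface text tells. Its arguments: {"type":"object","properties":{"commands":{"type":"array"}},"required":["commands"]}

```bash
mkdir -p pics; ls
python3 - <<'E'
from plant import sensors,cams,job
import cv2,pickle
print(sensors.get_obs())
for n in("scene","top"):
    s=cams.snapshot(n); pickle.dump(s,open(f"{n}0.pkl","wb"))
    cv2.imwrite(f"pics/{n}0.png",s["frame"][:,:,::-1]); print(s["camera_matrix"],s["R"],s["t"])
E
```

```text
pics
{'clock': 0.0, 'joint_pos': array([ 8.64662420e+01,  2.05906171e+01,  6.32667700e-01, -2.06216200e-02,
       -7.01348619e+01, -1.65090120e+01]), 'qvel': array([ 0.01183934,  0.08241762, -0.01207137,  0.02774894,  0.01703515,
       -0.05234352]), 'tau': array([ 2.01142997e-03, -5.82726932e+01,  2.93052131e+01,  6.99669465e+00,
        7.07954750e-03, -1.52750772e-04]), 'tool_pos': array([0.2311586 , 0.63362025, 0.20452196]), 'orientation': array([ 1.79905506e+02, -7.79007179e-03, -2.00497867e+01]), 'force': array([-0.06254754,  0.6580083 , -0.89520099]), 'moment': array([ 0.0455305 , -0.02200971,  0.0519172 ]), 'opening': 0.08767248405080329}
[[426.15459586   0.         326.20623891]
 [  0.         426.15459586 199.41964342]
 [  0.           0.           1.        ]] [[-0.83261066  0.55355793  0.01825145]
 [ 0.32988304  0.52211129 -0.78649665]
 [-0.44490075 -0.64882465 -0.6173248 ]] [ 0.580335   -0.07853985  1.26390093]
[[366.97831466   0.         315.95708907]
 [  0.         366.97831466 202.65317182]
 [  0.           0.           1.        ]] [[ 1.27260367e-02 -9.99915590e-01  2.61948714e-03]
 [-9.77659468e-01 -1.29923774e-02 -2.09793141e-01]
 [ 2.09809466e-01  1.08868824e-04 -9.77742285e-01]] [-0.08859871  0.64263232  0.89141328]
```

View pics/scene0.png

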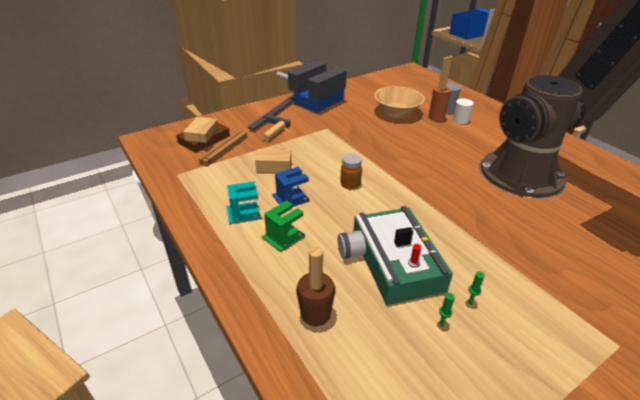

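View pics/top0.png

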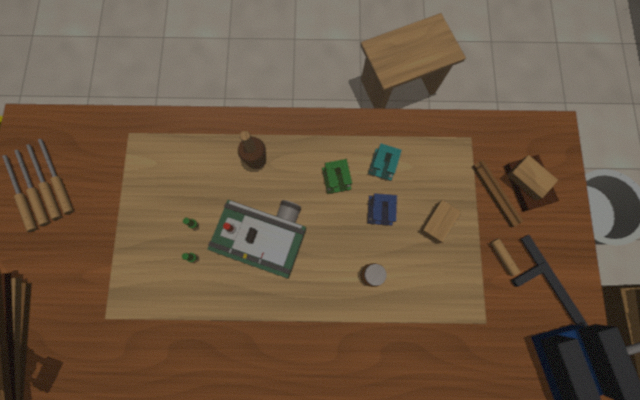

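The scene view shows the dust gate at about (405,250), with the red pin at (416,254) and the black tab at (403,237). It also shows the blue bracket at (291,186), a cyan one at (242,202), a green one at (284,225) and two green pins. In the top view the gate is at (258,238), the red pin at (229,227) and the blue bracket at (383,209). The navy-blue bracket matches "blue"; I'll check that in enlarged crops.

```bash
cat > h.py <<'E'
import numpy as np,cv2,pickle
def load(n): return pickle.load(open(n+".pkl","rb"))
def ray(s,u,v,z):
    K,R,t=s["camera_matrix"],s["R"],s["t"]; d=R.T@np.linalg.solve(K,[u,v,1]); c=-R.T@t
    return c+d*(z-c[2])/d[2]
def proj(s,X):
    p=s["camera_matrix"]@(s["R"]@np.array(X,float)+s["t"]); return p[:2]/p[2]
def crop(s,u0,v0,u1,v1,k,name):
    cv2.imwrite("pics/"+name,cv2.resize(s["frame"][v0:v1,u0:u1,::-1],None,fx=k,fy=k,interpolation=cv2.INTER_CUBIC))
E
python3 - <<'E'
from h import *
t=load("top0");s=load("scene0")
crop(t,200,190,310,280,7,"tg.png");crop(t,320,140,410,230,6,"tb.png")
crop(s,330,195,480,330,5,"sg.png");crop(s,220,150,320,255,5,"sb.png")
print(proj(t,[.231,.634,.2]),proj(s,[.231,.634,.2]),proj(t,[.0,.0,.0]))
E
```

```text
[-38.53969451 383.3802656 ] [831.49317464 316.03200418] [279.4826437  467.21297963]
```

View pics/tg.png

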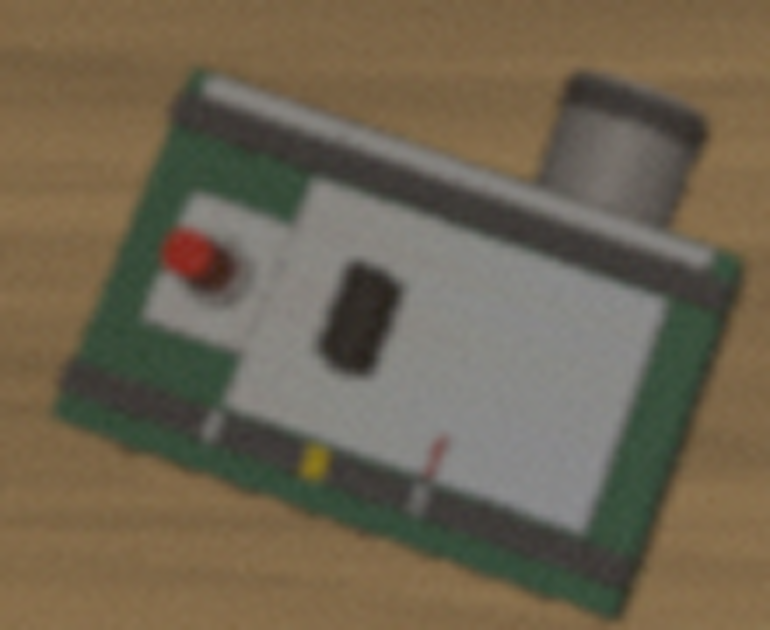

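View pics/tb.png

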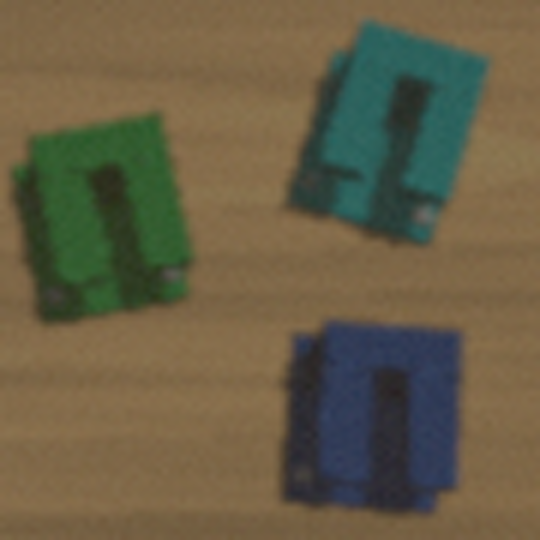

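View pics/sg.png

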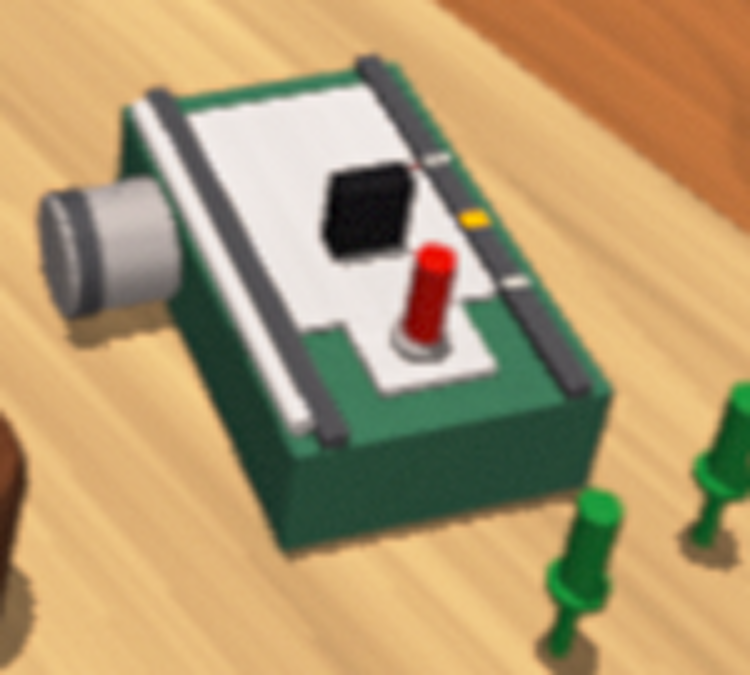

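View pics/sb.png

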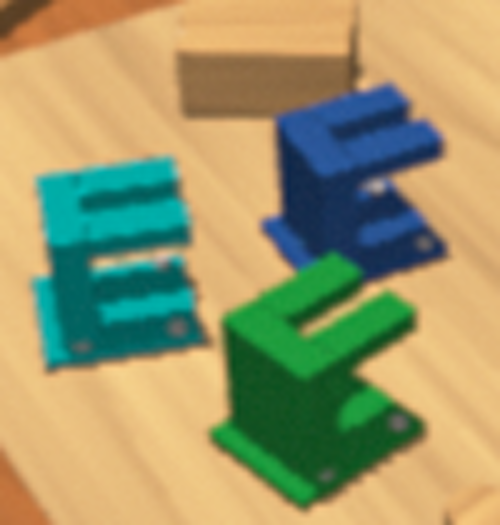

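The enlarged crops confirm three bracket-shaped things in the top view: blue at (383,209), cyan at (386,161) and green at (338,176). The blue one is the pin rest, and its notch opens downwards in the image, towards the robot. The red pin at (229,227) is the one to move; the two green pins at (190,223) and (190,257) are decoys. Next I'll measure positions.

```bash
cat >> h.py <<'E'
def cen(s,box,lo,hi):
    u0,v0,u1,v1=box; im=cv2.resize(s["frame"][v0:v1,u0:u1],None,fx=8,fy=8,interpolation=cv2.INTER_CUBIC)
    h=cv2.cvtColor(im,cv2.COLOR_RGB2HSV); m=cv2.inRange(h,np.array(lo),np.array(hi))
    c=max(cv2.findContours(m,0,2)[0],key=cv2.contourArea)
    f=lambda p:(np.array(p)+.5)/8-.5+[u0,v0]
    M=cv2.moments(c); return f([M["m10"]/M["m00"],M["m01"]/M["m00"]]), f(cv2.boxPoints(cv2.minAreaRect(c))), M["m00"]/64
def tri(a,pa,b,pb):
    P=lambda s:s["camera_matrix"]@np.c_[s["R"],s["t"]]
    X=cv2.triangulatePoints(P(a),P(b),np.array(pa,float).reshape(2,1),np.array(pb,float).reshape(2,1)).ravel(); X=X[:3]/X[3]
    return X,np.linalg.norm(proj(a,X)-pa),np.linalg.norm(proj(b,X)-pb)
E
python3 - <<'E'
from h import *
np.set_printoptions(precision=4,suppress=True)
t=load("top0");s=load("scene0")
Y=([20,120,80],[35,255,255])
yt=cen(t,(235,245,255,265),*Y);ys=cen(s,(415,230,435,245),*Y)
print("yellow",yt[0],yt[2],ys[0],ys[2],tri(t,yt[0],s,ys[0]),ray(t,*yt[0],.068),ray(s,*ys[0],.068))
W=([0,0,115],[179,60,255])
# white marks from crops
for n,(a,b) in {"open":((200+213/7-.4,190+426/7-.4),(330+515/5-.4,195+283/5-.4)),"shut":((200+419/7-.4,190+498/7-.4),(330+437/5-.4,195+159/5-.4))}.items():
    print(n,ray(t,*a,.068),ray(s,*b,.068))
# red pin top: scene ellipse (435,259)/5 ; top (187,253)/7
R=([0,150,60],[10,255,255])
rt=cen(t,(215,215,240,235),*R);rs=cen(s,(405,235,425,265),*R)
print("red",rt,rs)
print("pintop",ray(t,200+187/7-.4,190+252/7-.4,.116),ray(s,330+437/5-.4,195+260/5-.4,.116))
# tab top corners
K=([0,0,0],[179,255,60])
print("tab top view",ray(t,200+366/7-.4,190+312/7-.4,.106))
# green housing in top: min area rect
g=cv2.cvtColor(t["frame"],cv2.COLOR_RGB2HSV)
B=([105,120,50],[130,255,255])
bt=cen(t,(360,185,405,230),*B);print("blue top",bt)
bs=cen(s,(265,160,315,210),*B);print("blue scene",bs[0],bs[2])
# corners housing top z=.06 : top crop
for p in [(198,72),(740,262),(58,412),(615,615)]: print(ray(t,200+p[0]/7-.4,190+p[1]/7-.4,.06))
print("mallet",ray(t,244,136,.178),ray(s,316,252,.178))
for n,p,z in [("jar",(374,274),.085),("blank",(442,221),.045)]: print(n,ray(t,*p,z))
crop(t,355,180,415,230,13,"tb2.png");crop(s,265,160,320,210,14,"sb2.png")
E
```

```text
yellow [244.5406 255.6622] 15.859375 [424.6073 238.341 ] 17.3984375 (array([0.5044, 0.0984, 0.0686]), np.float64(0.31888423748759165), np.float64(0.2738532858644955)) [0.5039 0.0991 0.068 ] [0.5043 0.0976 0.068 ]
open [0.5166 0.1367 0.068 ] [0.5179 0.1358 0.068 ]
shut [0.4917 0.0607 0.068 ] [0.4912 0.0595 0.068 ]
red (array([226.7914, 226.0913]), array([[222.0763, 226.6084],
       [224.629 , 221.8675],
       [232.5975, 226.1583],
       [230.0447, 230.8991]]), 34.7890625) (array([415.4496, 253.2133]), array([[410.0892, 262.3699],
       [413.447 , 243.1066],
       [420.885 , 244.4031],
       [417.5272, 263.6664]]), 125.1484375)
pintop [0.5731 0.1384 0.116 ] [0.5765 0.1401 0.116 ]
tab top view [0.5541 0.0766 0.106 ]
blue top (array([388.3324, 199.2396]), array([[387.3613, 199.3735],
       [388.6113, 198.3735],
       [389.2088, 199.1204],
       [387.9588, 200.1204]]), 1.0625)
blue scene [289.6004 185.8793] 818.8125
[0.6499 0.1524 0.06  ]
[ 0.5803 -0.0534  0.06  ]
[0.5216 0.1957 0.06  ]
[ 0.4512 -0.0107  0.06  ]
mallet [0.7816 0.0946 0.178 ] [0.7866 0.0968 0.178 ]
jar [ 0.4621 -0.2257  0.085 ]
blank [ 0.6034 -0.4154  0.045 ]
```

View pics/tb2.png

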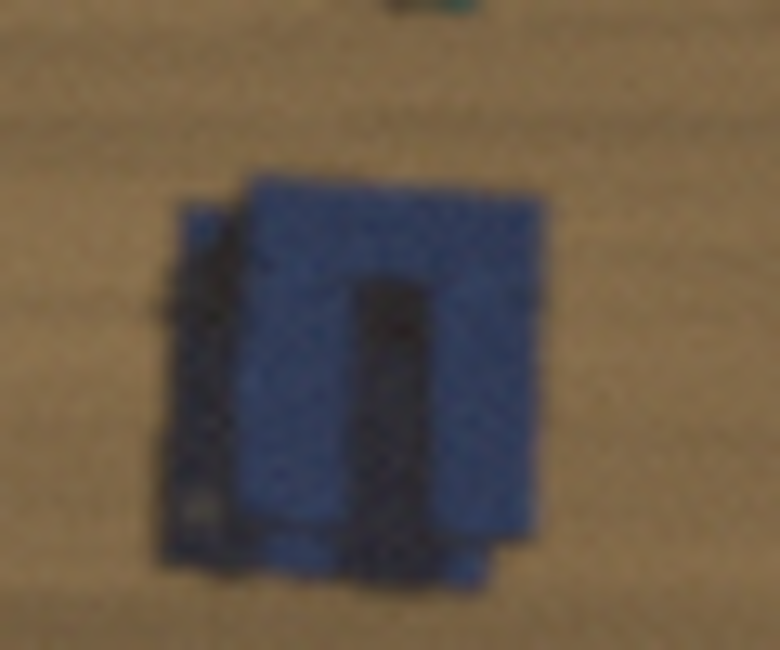

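View pics/sb2.png

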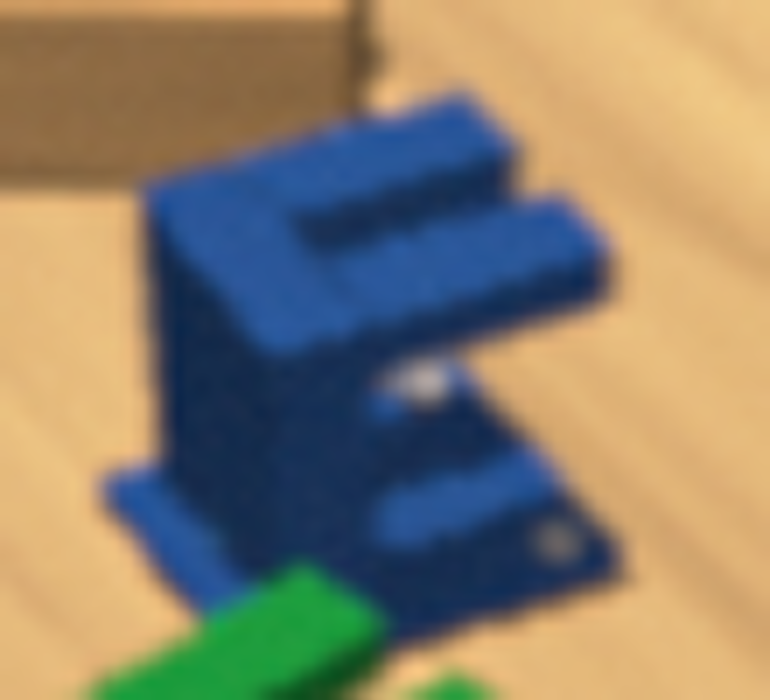

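Run:
```python
from h import *
np.set_printoptions(precision=4,suppress=True)
t=load("top0");s=load("scene0")
T=lambda u,v:ray(t,355+u/13-.46,180+v/13-.46,.075)
S=lambda u,v:ray(s,265+u/14-.46,160+v/14-.46,.075)
print("corners",[T(*p) for p in[(250,178),(545,200),(532,540),(236,520)]],"notch",[T(*p) for p in[(357,280),(430,280),(345,525),(435,530)]])
print("scene corners", [S(*p) for p in[(148,190),(278,350),(610,250),(460,95)]],"tips",[S(*p) for p in[(520,145),(560,195),(300,220)]])
```

```text
corners [array([ 0.6695, -0.2309,  0.075 ]), array([ 0.6657, -0.2901,  0.075 ]), array([ 0.5966, -0.2852,  0.075 ]), array([ 0.5998, -0.2267,  0.075 ])] notch [array([ 0.6488, -0.2519,  0.075 ]), array([ 0.649 , -0.2665,  0.075 ]), array([ 0.5991, -0.2483,  0.075 ]), array([ 0.5983, -0.2661,  0.075 ])]
scene corners [array([ 0.6663, -0.2887,  0.075 ]), array([ 0.6706, -0.2318,  0.075 ]), array([ 0.6039, -0.2266,  0.075 ]), array([ 0.6012, -0.2853,  0.075 ])] tips [array([ 0.6002, -0.2647,  0.075 ]), array([ 0.6024, -0.2466,  0.075 ]), array([ 0.6473, -0.2652,  0.075 ])]
```

```bash
cat >> h.py <<'E'
from scipy.spatial.transform import Rotation as Ro
def rel(p,rpy,tp,trpy):
    A=Ro.from_euler("xyz",rpy,degrees=True);B=Ro.from_euler("xyz",trpy,degrees=True)
    return np.round(A.inv().apply(np.array(tp)-p)*100,2),np.round((A.inv()*B).as_rotvec(),3)
def after(p,rpy,d,w):
    A=Ro.from_euler("xyz",rpy,degrees=True)
    return p+A.apply(np.array(d)/100),(A*Ro.from_rotvec(w)).as_euler("xyz",degrees=True)
E
python3 - <<'E'
from h import *
from plant import sensors
o=sensors.get_obs()
print(rel(o["tool_pos"],o["orientation"],[.574,.1385,.20],[180,0,-18.7]))
E
```

```text
(array([49.18, 34.77,  0.52]), array([ 0.001, -0.   , -0.024]))
```

Emit:
move_arm([
  [6,3,2.1,0,0,0,0],
  [6,7,5,0,0,0,0],
  [6,12,8.5,0,0,0,-0.024],
  [6,17,12,0,0,0,-0.024],
  [6,22,15.5,0,0,0,-0.024],
  [6,27,19,0,0,0,-0.024],
  [6,31.5,22.3,0,0,0,-0.024],
  [6,35,24.8,0,0,0,-0.024],
])

```text
clock: 1.1
tool_pos: [0.4758, 0.279, 0.2053]
orientation: [180.0, 0.0, -18.7]
force: [0.7, 0.7, 0.3]
opening: 0.06
```

Emit:
move_arm([
  [4,3,2,0,0,0,0],
  [4,6.5,4.7,0,0,0,0],
  [4,10,7.1,0,0,0,0],
  [4,12.5,8.8,0,0,0,0],
  [4,13.6,9.6,0,0,0,0],
  [4,14,9.8,0,0,0,0],
  [4,14,9.8,0,0,0,0],
  [4,14,9.8,0,0,0,0],
])

```text
clock: 2.1
tool_pos: [0.576, 0.1443, 0.2055]
orientation: [-180.0, 0.0, -18.6]
force: [-0.0, 0.4, 0.2]
opening: 0.0403
```

Run:
```python
from h import *
from plant import sensors,cams
s=cams.snapshot("scene");t=cams.snapshot("top")
crop(s,280,100,480,300,3,"s1.png");crop(t,150,120,330,290,4,"t1.png")
o=sensors.get_obs();print(o)
print(rel(o["tool_pos"],o["orientation"],[.574,.1385,.08],[180,0,-18.7]))
```

```text
{'clock': 2.2, 'joint_pos': array([ 3.28940106e+01,  1.29553441e+01, -9.93600207e+00, -3.80491078e-03,
       -6.70968065e+01,  3.84990881e+01]), 'qvel': array([-0.20745499,  0.07892526,  0.00249565,  0.01476237, -0.01230695,
        0.15270037]), 'tau': array([-8.29126197e-02, -4.71727288e+01,  2.87734687e+01,  6.81042731e+00,
        7.76369870e-02, -5.77467072e-03]), 'tool_pos': array([0.57608264, 0.14420697, 0.20560025]), 'orientation': array([-1.79988546e+02, -4.63170219e-03, -1.86083822e+01]), 'force': array([-0.94740888,  0.05183798, -0.70744469]), 'moment': array([ 0.01398223,  0.01058951, -0.05001514]), 'opening': 0.03976727320815366}
(array([-0.02,  0.61, 12.56]), array([-0.   , -0.   ,  0.002]))
```

View pics/s1.png

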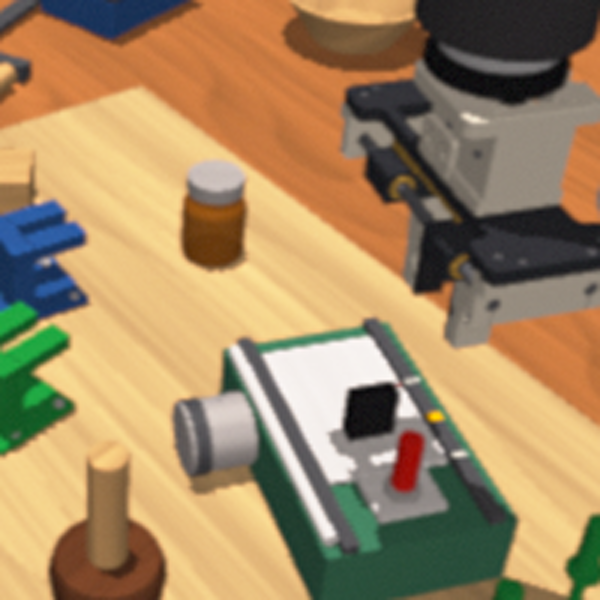

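View pics/t1.png

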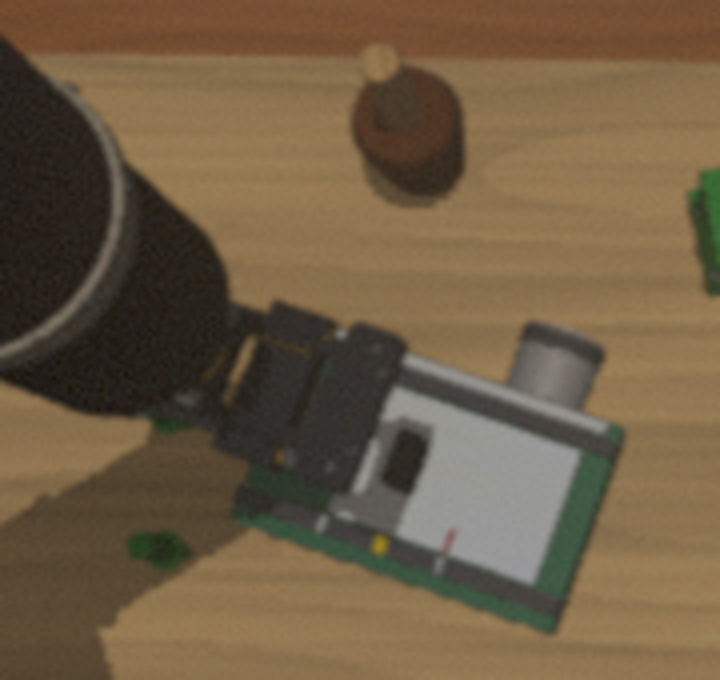

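Emit:
move_arm([
  [3.6,0,0.6,0.5,0,0,0],
  [3.6,0,0.6,3,0,0,0],
  [3.6,0,0.6,6,0,0,0],
  [3.6,0,0.6,9,0,0,0],
  [3.6,0,0.6,11,0,0,0],
  [3.6,0,0.6,12.2,0,0,0],
  [3.6,0,0.6,12.5,0,0,0],
  [3.6,0,0.6,12.5,0,0,0],
])

```text
clock: 3.2
tool_pos: [0.5748, 0.1379, 0.081]
orientation: [-180.0, -0.0, -18.7]
force: [-0.4, -0.6, 0.5]
opening: 0.0361
```

Run:
```python
from h import *
from plant import sensors,cams
s=cams.snapshot("scene");t=cams.snapshot("top")
crop(s,360,180,480,300,6,"s2.png")
o=sensors.get_obs();print(o["tool_pos"],o["force"],o["orientation"])
```

```text
[0.57499977 0.1380791  0.08133267] [-0.30388857  0.08722836 -0.14710746] [-1.79942758e+02 -5.73340306e-02 -1.86585618e+01]
```

View pics/s2.png

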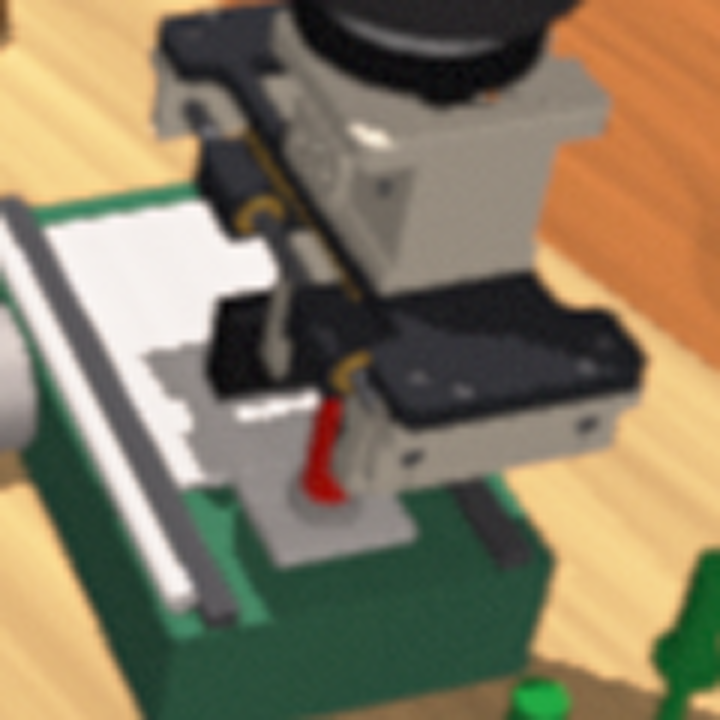

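The fingers straddle the red grip, one on each side of it (crop (325,460)), clear of the tab. Now I'll close them.

Emit:
move_arm([
  [1.2,0,0,0,0,0,0],
  [1.2,0,0,0,0,0,0],
  [0.5,0,0,0,0,0,0],
  [0.5,0,0,0,0,0,0],
  [0.5,0,0,0,0,0,0],
  [0.5,0,0,0,0,0,0],
  [0.5,0,0,0,0,0,0],
  [0.5,0,0,0,0,0,0],
])

```text
clock: 4.3
tool_pos: [0.5747, 0.1379, 0.0807]
orientation: [-180.0, -0.0, -18.7]
force: [0.8, -0.8, 4.8]
opening: 0.0168
```

Emit:
move_arm([
  [0.5,0,0,-0.5,0,0,0],
  [0.5,0,0,-1.5,0,0,0],
  [0.5,0,0,-3,0,0,0],
  [0.5,0,0,-4.5,0,0,0],
  [0.5,0,0,-6,0,0,0],
  [0.5,0,0,-7.5,0,0,0],
  [0.5,0,0,-8,0,0,0],
  [0.5,0,0,-8,0,0,0],
])

```text
clock: 5.3
tool_pos: [0.5745, 0.1379, 0.1607]
orientation: [-180.0, -0.0, -18.7]
force: [-1.0, -0.7, -0.6]
opening: 0.0166
```

Run:
```python
from h import *
from plant import sensors,cams
s=cams.snapshot("scene")
crop(s,360,150,480,300,5,"s3.png")
o=sensors.get_obs();print(o["clock"],o["tool_pos"],o["force"],o["orientation"])
p,r=np.array([.5747,.1379,.1607]),[180,0,-18.7]
print(rel(p,r,[.631,-.258,.150],[180,0,-3.8]))
```

```text
5.35 [0.57424384 0.13779221 0.16020156] [ 0.00137761 -0.03069006 -0.28227156] [ 1.79992507e+02  2.23637429e-02 -1.86706091e+01]
(array([18.03, 35.7 ,  1.07]), array([-0.  ,  0.  , -0.26]))
```

View pics/s3.png

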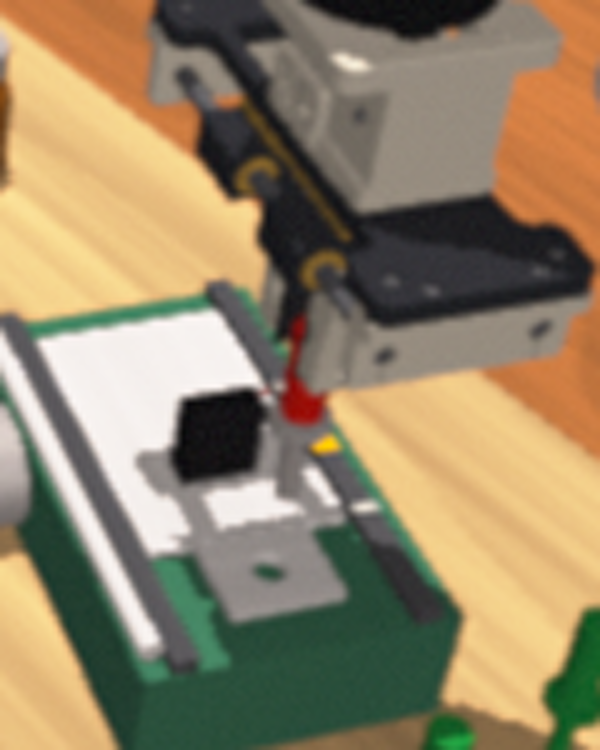

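The pin is fully out: its shank hangs above the tongue hole (crop (270,572)) and the shutter is still shut. Next I'll carry it to the rest.

Emit:
move_arm([
  [0.5,0,0,-1.8,0,0,0],
  [0.5,1,2,-2,0,0,-0.02],
  [0.5,2.7,5.3,-2,0,0,-0.06],
  [0.5,5,10,-2,0,0,-0.1],
  [0.5,7.5,15,-2,0,0,-0.14],
  [0.5,10,20,-2,0,0,-0.18],
  [0.5,12.5,25,-2,0,0,-0.22],
  [0.5,14.5,29,-2,0,0,-0.26],
])

```text
clock: 6.35
tool_pos: [0.6186, -0.1854, 0.1794]
orientation: [180.0, 0.1, -3.7]
force: [0.2, -0.7, -0.6]
opening: 0.0169
```

Emit:
move_arm([
  [0.5,1,1.8,0,0,0,0],
  [0.5,1.8,3.2,0,0,0,0],
  [0.5,2.3,4.2,0,0,0,0],
  [0.5,2.6,4.9,0,0,0,0],
  [0.5,2.6,5.2,0,0,0,0],
  [0.5,2.6,5.2,0,0,0,0],
  [0.5,2.6,5.2,0,0,0,0],
  [0.5,2.6,5.2,0,0,0,0],
])

```text
clock: 7.35
tool_pos: [0.6416, -0.2366, 0.1807]
orientation: [-180.0, -0.0, -3.7]
force: [0.3, -0.9, -1.7]
opening: 0.0169
```

Run:
```python
from h import *
from plant import sensors,cams
s=cams.snapshot("scene");t=cams.snapshot("top")
crop(s,230,80,350,220,5,"s4.png")
crop(t,320,140,440,260,5,"t4.png")
o=sensors.get_obs();print(o["clock"],o["tool_pos"],o["force"],o["orientation"],o["opening"])
print(rel(o["tool_pos"],o["orientation"],[.631,-.258,.140],[180,0,-3.8]))
```

```text
7.45 [ 0.64158416 -0.23671525  0.1805912 ] [ 0.70280853 -0.25278616 -0.26109511] [-1.79999808e+02 -9.31107670e-03 -3.75538598e+00] 0.01672762176316369
(array([-0.92,  2.19,  4.06]), array([-0.   , -0.   ,  0.001]))
```

View pics/s4.png

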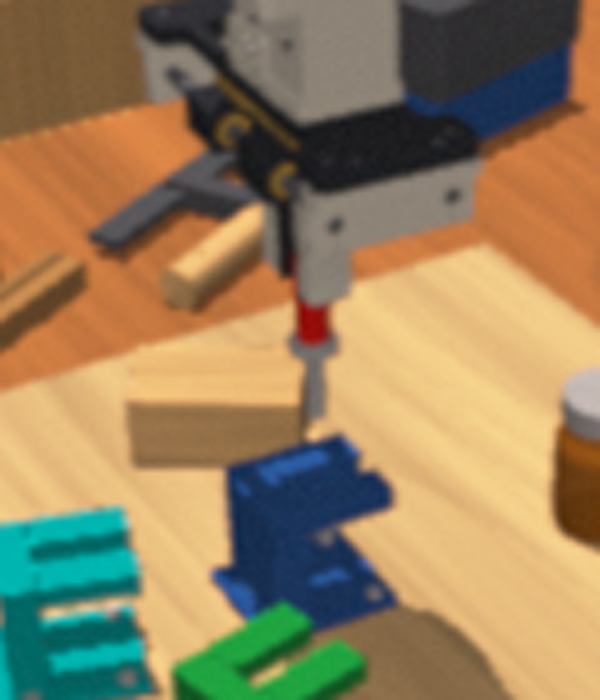

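View pics/t4.png

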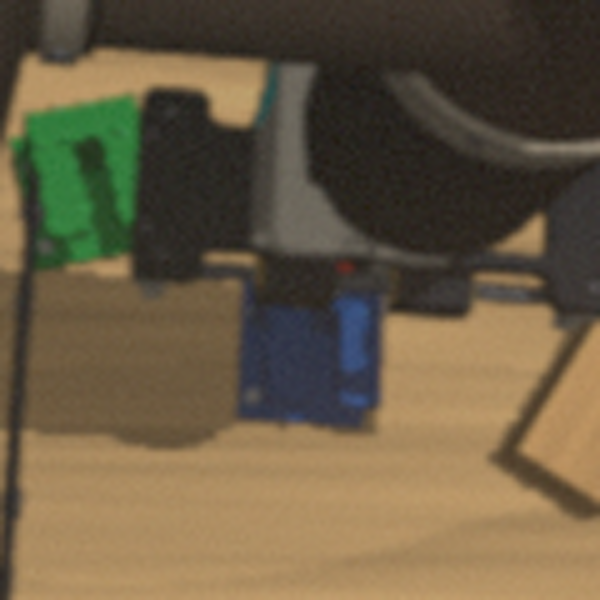

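Emit:
move_arm([
  [0.5,-0.4,0.8,0,0,0,0],
  [0.5,-0.9,1.7,0.5,0,0,0],
  [0.5,-0.9,2.2,1.5,0,0,0],
  [0.5,-0.9,2.2,2.5,0,0,0],
  [0.5,-0.9,2.2,3.5,0,0,0],
  [0.5,-0.9,2.2,4,0,0,0],
  [0.5,-0.9,2.2,4,0,0,0],
  [0.5,-0.9,2.2,4,0,0,0],
])

```text
clock: 8.45
tool_pos: [0.6315, -0.2582, 0.1408]
orientation: [180.0, -0.0, -3.7]
force: [0.3, -0.3, -0.2]
opening: 0.0167
```

Run:
```python
from h import *
from plant import sensors,cams
s=cams.snapshot("scene");t=cams.snapshot("top")
crop(s,255,115,335,215,7,"s5.png")
o=sensors.get_obs();print(o["clock"],o["tool_pos"],o["force"],o["orientation"],o["opening"])
print(rel(o["tool_pos"],o["orientation"],[.631,-.258,.140],[180,0,-3.8]))
P=o["tool_pos"]
for d in (.0527,.0147,.0087): print(d,(proj(s,P-[0,0,d])-[255,115]+.4)*7)
print("notch",(proj(s,[.631,-.258,.075])-[255,115]+.4)*7)
```

```text
8.55 [ 0.63146736 -0.25824393  0.14098695] [-0.44236584  0.67629508 -2.15878833] [ 1.79994394e+02 -4.87472158e-02 -3.76154156e+00] 0.017026961822495502
(array([-0.05, -0.02,  0.1 ]), array([ 0.   , -0.001,  0.001]))
0.0527 [265.068578   390.96957581]
0.0147 [261.83206124 303.410854  ]
0.0087 [261.30804571 289.23446201]
notch [267.59434514 420.64259235]
```

View pics/s5.png

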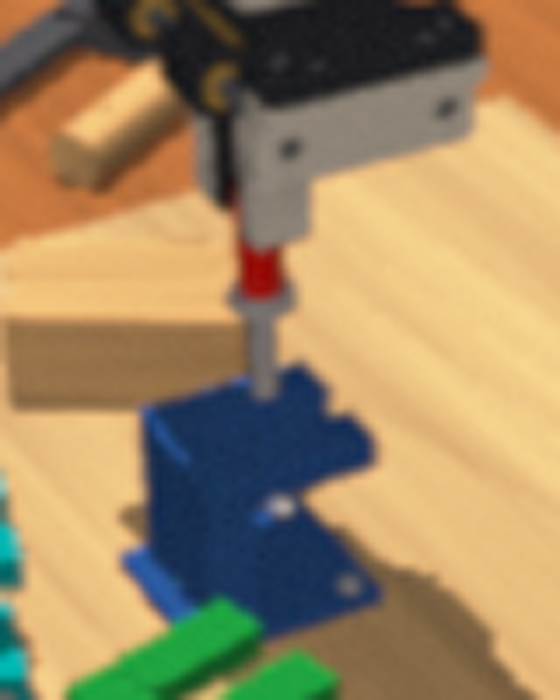

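Emit:
move_arm([
  [0.5,0,0,0.4,0,0,0],
  [0.5,0,0,0.8,0,0,0],
  [0.5,0,0,1.2,0,0,0],
  [0.5,0,0,1.5,0,0,0],
  [0.5,0,0,1.8,0,0,0],
  [0.5,0,0,2.1,0,0,0],
  [0.5,0,0,2.3,0,0,0],
  [0.5,0,0,2.3,0,0,0],
])

```text
clock: 9.55
tool_pos: [0.6311, -0.2583, 0.1173]
orientation: [-180.0, 0.0, -3.8]
force: [-0.0, -0.2, -1.0]
opening: 0.017
```

Run:
```python
from h import *
from plant import sensors,cams
s=cams.snapshot("scene")
crop(s,255,115,335,215,7,"s6.png")
o=sensors.get_obs();print(o["clock"],o["tool_pos"],o["force"])
```

```text
9.6 [ 0.63115425 -0.25830555  0.11745242] [ 0.42282896 -0.22761137 -0.01572072]
```

View pics/s6.png

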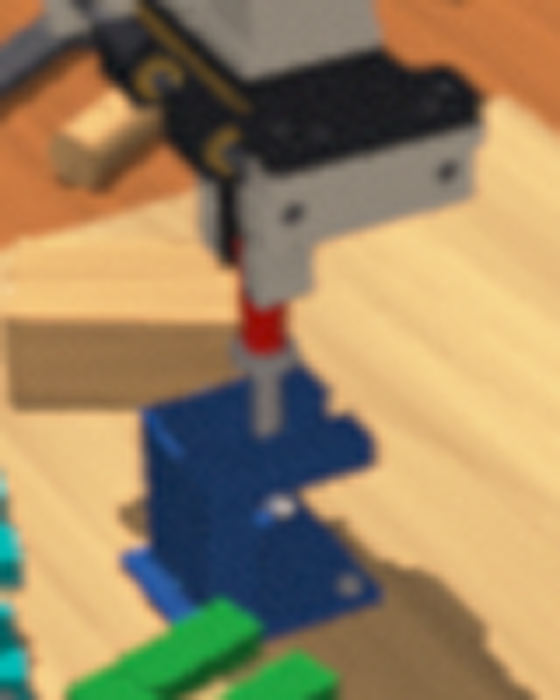

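There is no contact force and the foot is 10 mm into the notch. I'll keep lowering.

Emit:
move_arm([
  [0.5,0,0,0.4,0,0,0],
  [0.5,0,0,0.8,0,0,0],
  [0.5,0,0,1.2,0,0,0],
  [0.5,0,0,1.6,0,0,0],
  [0.5,0,0,2.0,0,0,0],
  [0.5,0,0,2.3,0,0,0],
  [0.5,0,0,2.55,0,0,0],
  [0.5,0,0,2.55,0,0,0],
])

```text
clock: 10.6
tool_pos: [0.6311, -0.2583, 0.0918]
orientation: [-180.0, 0.0, -3.8]
force: [0.6, -0.8, -0.1]
opening: 0.0167
```

Run:
```python
from h import *
from plant import sensors,cams
s=cams.snapshot("scene")
crop(s,255,115,335,215,7,"s7.png")
o=sensors.get_obs();print(o["clock"],o["tool_pos"],o["force"])
print((proj(s,o["tool_pos"]-[0,0,.0147])-[255,115]+.4)*7)
```

```text
10.65 [ 0.63116533 -0.25828675  0.09195567] [-0.28346603 -0.08167969 -0.36290456]
[266.63295659 415.38622194]
```

View pics/s7.png

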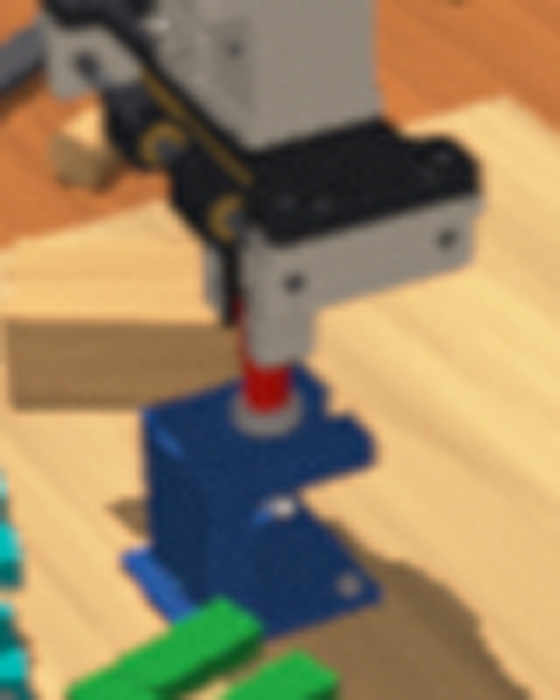

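Emit:
move_arm([
  [0.5,0,0,0.04,0,0,0],
  [0.5,0,0,0.08,0,0,0],
  [0.5,0,0,0.12,0,0,0],
  [0.5,0,0,0.15,0,0,0],
  [0.5,0,0,0.15,0,0,0],
  [0.5,0,0,0.15,0,0,0],
  [0.5,0,0,0.15,0,0,0],
  [0.5,0,0,0.15,0,0,0],
])

```text
clock: 11.65
tool_pos: [0.6311, -0.2583, 0.0905]
orientation: [-180.0, -0.0, -3.8]
force: [-0.1, 1.0, -0.3]
opening: 0.0168
```

Emit:
move_arm([
  [1.9,0,0,0,0,0,0],
  [2.2,0,0,0,0,0,0],
  [2.6,0,0,0,0,0,0],
  [3,0,0,0,0,0,0],
  [3.6,0,0,0,0,0,0],
  [4,0,0,0,0,0,0],
  [4,0,0,0,0,0,0],
  [4,0,0,0,0,0,0],
])

```text
clock: 12.65
tool_pos: [0.6312, -0.2583, 0.0905]
orientation: [180.0, -0.0, -3.8]
force: [-0.1, 0.2, -0.1]
opening: 0.0397
```

Run:
```python
from h import *
from plant import sensors,cams
s=cams.snapshot("scene")
crop(s,255,115,335,215,7,"s8.png")
o=sensors.get_obs();print(o["clock"],o["tool_pos"],o["force"],o["opening"])
```

```text
12.7 [ 0.63115254 -0.25827407  0.09042865] [ 0.54563267  0.1589735  -1.08759714] 0.04009396178759564
```

View pics/s8.png

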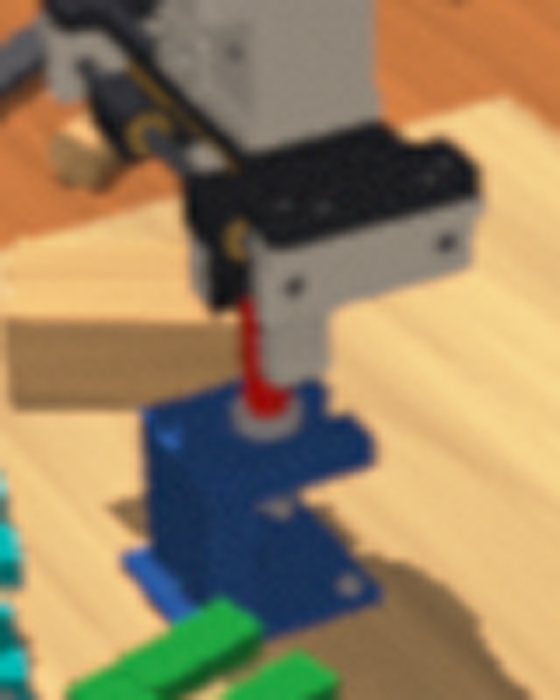

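The pin stands upright with its collar on the shelf and the fingers are clear of it. I'll retreat straight up.

Emit:
move_arm([
  [4,0,0,-0.5,0,0,0],
  [4,0,0,-2,0,0,0],
  [4,0,0,-4,0,0,0],
  [4,0,0,-6.5,0,0,0],
  [4,0,0,-9,0,0,0],
  [4,0,0,-11,0,0,0],
  [4,0,0,-12,0,0,0],
  [4,0,0,-12,0,0,0],
])

```text
clock: 13.7
tool_pos: [0.6315, -0.2583, 0.2116]
orientation: [180.0, -0.1, -3.8]
force: [-0.2, 0.6, -0.5]
opening: 0.0402
```

Run:
```python
from h import *
from plant import sensors,cams
s=cams.snapshot("scene");t=cams.snapshot("top")
crop(s,255,115,335,215,5,"s9.png");crop(s,330,195,480,330,5,"sg9.png")
o=sensors.get_obs();print(o["clock"],o["tool_pos"],o["orientation"])
print(rel(o["tool_pos"],o["orientation"],[.5543,.0814,.200],[180,0,-18.7]))
# tab top face centre from scene crop sg earlier / corners of tab
s0=load("scene0")
for p in [(330,178),(330,170),(404,163),(412,172),(332,185)]: print(ray(s0,330+p[0]/5-.4,195+p[1]/5-.4,.106))
for y in(2,18):
  for x in(-18,18): print((proj(s0,np.array([.5511,.0719,.106])+Ro.from_euler("z",-18.7,degrees=True).apply([x/1e3,y/1e3,0]))-[330,195]+.4)*5)
```

```text
13.8 [ 0.63075559 -0.25811041  0.20980965] [-1.79978341e+02  5.00879057e-02 -3.77692863e+00]
(array([ -9.86, -33.37,   1.  ]), array([-0.   ,  0.001,  0.26 ]))
[0.57222382 0.07261551 0.106     ]
[0.56890223 0.06878525 0.106     ]
[0.53931846 0.08235367 0.106     ]
[0.54034849 0.08843908 0.106     ]
[0.57439554 0.07639183 0.106     ]
[407.62168451 155.41826112]
[329.01252508 168.88481444]
[423.14186971 180.01251743]
[343.59569445 193.8750517 ]
```

View pics/s9.png

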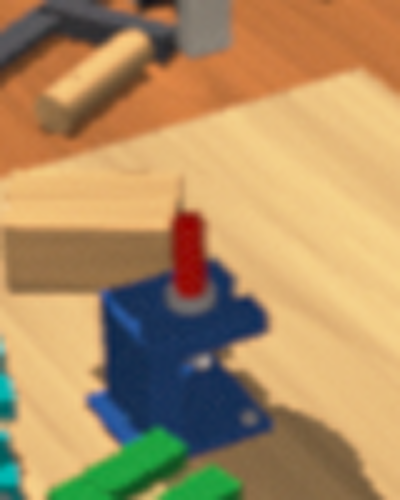

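View pics/sg9.png

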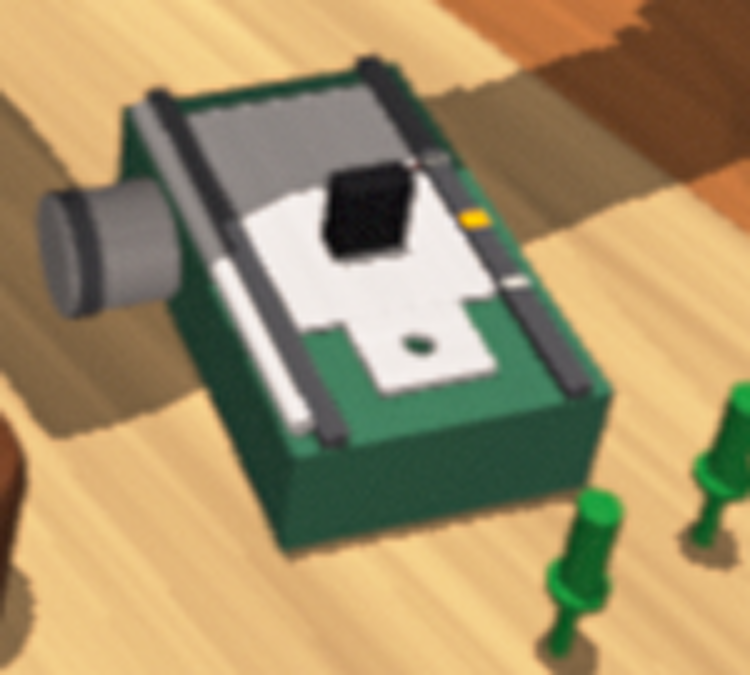

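Run:
```python
from h import *
np.set_printoptions(precision=4,suppress=True)
K=([0,0,0],[179,255,75])
Rz=Ro.from_euler("z",-18.7,degrees=True)
for n,box,k in(("top",(240,222,262,248),[179,255,62]),("scene",(390,224,416,250),[179,255,60])):
    s=load(n+"0"); c,b,a=cen(s,box,[0,0,0],k)
    P=[proj(s,np.array([.5511,.0719,z])+Rz.apply([x,y,0])) for x in(-.018,.018) for y in(.002,.018) for z in(.066,.106)]
    h=cv2.convexHull(np.array(P,np.float32)*64); M=cv2.moments(h); pc=np.array([M["m10"],M["m01"]])/M["m00"]/64
    print(n,c,a,pc,M["m00"]/4096,"offset mm",(ray(s,*c,.09)-ray(s,*pc,.09))*1e3, "in housing",Rz.inv().apply((ray(s,*c,.09)-ray(s,*pc,.09))*1e3))
```

```text
top [250.9616 235.2243] 96.3359375 [251.2361 234.9612] 143.23391183675267 offset mm [-0.6703  0.6547  0.    ] in housing [-0.8448  0.4052  0.    ]
scene [403.0493 236.6882] 245.0625 [403.6023 236.3319] 345.8992607248947 offset mm [1.7404 0.1996 0.    ] in housing [1.5845 0.7471 0.    ]
```

Emit:
move_arm([
  [4.2,-0.8,-2.5,0,0,0,0.02],
  [4.2,-2,-7,0,0,0,0.06],
  [4.2,-3.5,-12,0,0,0,0.1],
  [4.2,-5,-17,0,0,0,0.15],
  [4.2,-6.5,-22,0,0,0,0.2],
  [4.2,-8,-27,0,0,0,0.24],
  [4.2,-9.2,-31,0,0,0,0.26],
  [4.2,-9.8,-33.4,0,0,0,0.26],
])

```text
clock: 14.8
tool_pos: [0.5543, 0.0832, 0.2096]
orientation: [180.0, 0.1, -18.6]
force: [0.0, 1.1, -0.8]
opening: 0.042
```

Emit:
move_arm([
  [4.2,0,0,0,0,0,0],
  [4.2,0,0,0,0,0,0],
  [4.2,0,0,1,0,0,0],
  [4.2,0,0,2.5,0,0,0],
  [4.2,0,0,4,0,0,0],
  [4.2,0,0,5,0,0,0],
  [4.2,0,0,5,0,0,0],
  [4.2,0,0,5,0,0,0],
])

```text
clock: 15.8
tool_pos: [0.5557, 0.0815, 0.1608]
orientation: [-180.0, -0.0, -18.7]
force: [-0.6, 0.0, -0.3]
opening: 0.042
```

Run:
```python
from h import *
from plant import sensors,cams
s=cams.snapshot("scene")
crop(s,350,150,490,290,5,"s10.png")
o=sensors.get_obs();print(o["clock"],o["tool_pos"],o["orientation"],o["force"])
print(rel(o["tool_pos"],o["orientation"],[.555,.0820,.073],[180,0,-18.7]))
```

```text
15.85 [0.55572945 0.08156678 0.16098035] [-1.79970943e+02 -4.22170821e-02 -1.86620919e+01] [-0.06679647  0.6296011   0.22729342]
(array([-0.09, -0.01,  8.8 ]), array([-0.001, -0.001,  0.001]))
```

View pics/s10.png

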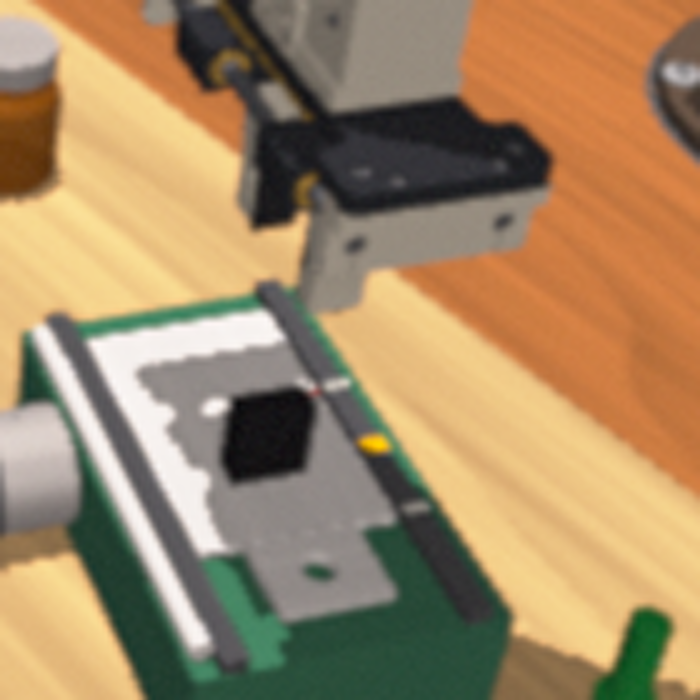

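The open fingers are above the tab (crop (268,433)) and the shutter is shut. Now I'll descend and close.

Emit:
move_arm([
  [4.2,0,0,1.5,0,0,0],
  [4.2,0,0,3.5,0,0,0],
  [4.2,0,0,5.5,0,0,0],
  [4.2,0,0,7.2,0,0,0],
  [4.2,0,0,8.3,0,0,0],
  [4.2,0,0,8.7,0,0,0],
  [4.2,0,0,8.7,0,0,0],
  [4.2,0,0,8.7,0,0,0],
])

```text
clock: 16.85
tool_pos: [0.5558, 0.0816, 0.0741]
orientation: [-180.0, -0.0, -18.7]
force: [-0.1, -0.4, 0.2]
opening: 0.0418
```

Emit:
move_arm([
  [2.4,0,0,0,0,0,0],
  [1.8,0,0,0,0,0,0],
  [0.5,0,0,0,0,0,0],
  [0.5,0,0,0,0,0,0],
  [0.5,0,0,0,0,0,0],
  [0.5,0,0,0,0,0,0],
  [0.5,0,0,0,0,0,0],
  [0.5,0,0,0,0,0,0],
])

```text
clock: 17.85
tool_pos: [0.5554, 0.0815, 0.0736]
orientation: [-180.0, -0.0, -18.7]
force: [-1.1, 0.5, 3.8]
opening: 0.0156
```

Run:
```python
from h import *
from plant import sensors,cams
s=cams.snapshot("scene");t=cams.snapshot("top")
crop(s,350,170,490,310,5,"s11.png")
crop(t,200,190,310,280,7,"t11.png")
o=sensors.get_obs();print(o["clock"],o["tool_pos"],o["orientation"],o["force"],o["opening"])
```

```text
17.95 [0.55542371 0.08152131 0.07358458] [-1.79991513e+02 -1.03031357e-02 -1.86612402e+01] [-1.36958468  0.79537172  3.48966202] 0.015366981256316017
```

View pics/s11.png

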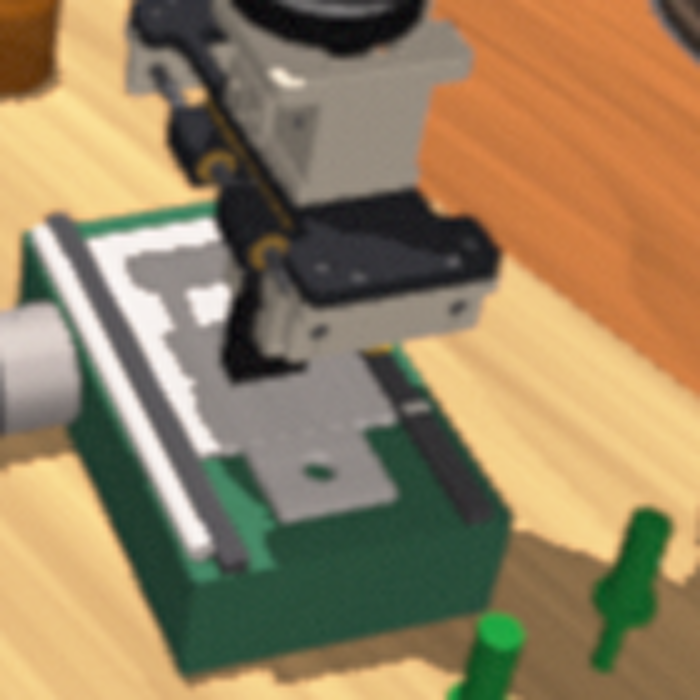

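View pics/t11.png

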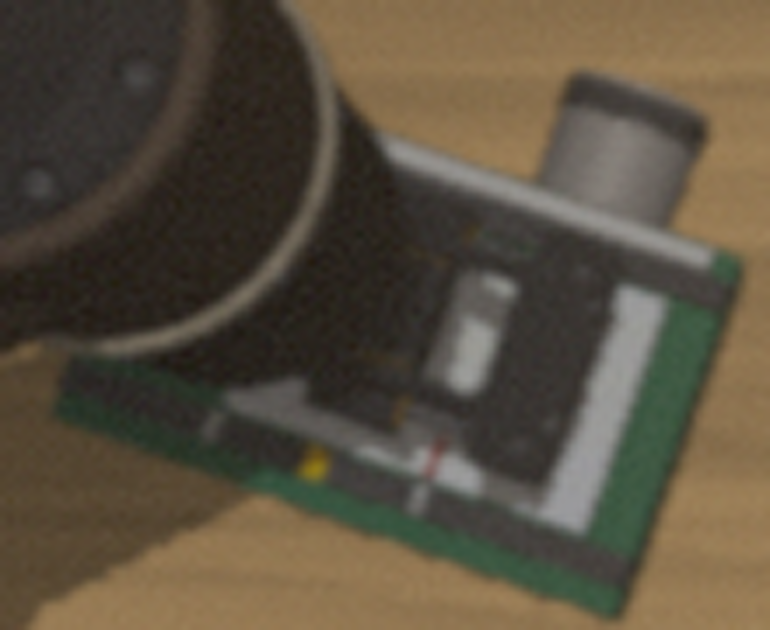

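The tab is gripped at an opening of 15.4 mm and the red pointer is at the shut mark. Housing +y is tool −y, so I'll pull 36 mm slowly and check.

Emit:
move_arm([
  [0.5,0,-0.4,0,0,0,0],
  [0.5,0,-1,0,0,0,0],
  [0.5,0,-1.6,0,0,0,0],
  [0.5,0,-2.2,0,0,0,0],
  [0.5,0,-2.8,0,0,0,0],
  [0.5,0,-3.3,0,0,0,0],
  [0.5,0,-3.6,0,0,0,0],
  [0.5,0,-3.6,0,0,0,0],
])

```text
clock: 18.95
tool_pos: [0.5664, 0.1146, 0.0735]
orientation: [179.9, 0.0, -18.7]
force: [-1.8, -7.2, 7.4]
opening: 0.0156
```

Run:
```python
from h import *
from plant import sensors,cams
s=cams.snapshot("scene");t=cams.snapshot("top")
crop(s,350,170,490,310,5,"s12.png")
crop(t,200,190,310,280,7,"t12.png")
o=sensors.get_obs();print(o["clock"],o["tool_pos"],o["orientation"],o["force"],o["opening"])
print(Ro.from_euler("z",-18.7,degrees=True).inv().apply(o["tool_pos"]-[.5554,.0815,.0736]))
```

```text
19.05 [0.56636307 0.11447872 0.07353776] [ 1.79863436e+02  3.69503076e-02 -1.86603111e+01] [-1.79968004 -8.36597555  5.98716793] 0.015751554366436
[-1.89077914e-04  3.47526857e-02 -6.22420773e-05]
```

View pics/s12.png

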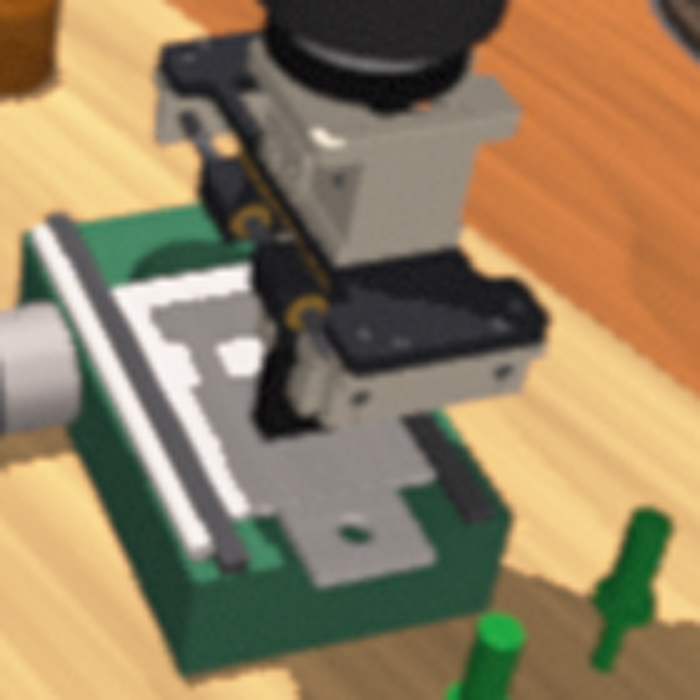

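View pics/t12.png

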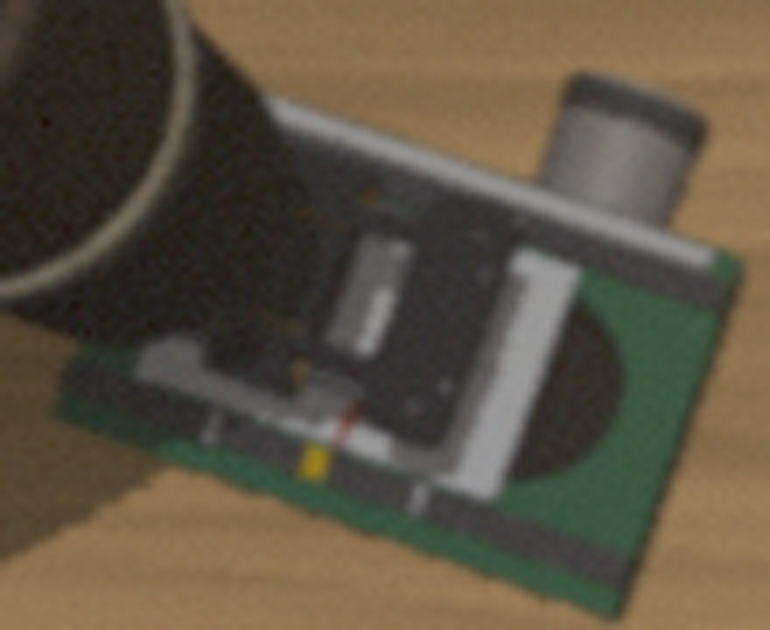

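The pointer moved 95 px in the enlarged crop, where 109 px is 40 mm, so travel is about 35 mm. The pull reads about 8.5 N. I'll add 5 mm.

Emit:
move_arm([
  [0.5,0,-0.15,0,0,0,0],
  [0.5,0,-0.3,0,0,0,0],
  [0.5,0,-0.45,0,0,0,0],
  [0.5,0,-0.5,0,0,0,0],
  [0.5,0,-0.5,0,0,0,0],
  [0.5,0,-0.5,0,0,0,0],
  [0.5,0,-0.5,0,0,0,0],
  [0.5,0,-0.5,0,0,0,0],
])

```text
clock: 20.05
tool_pos: [0.5678, 0.1188, 0.0735]
orientation: [179.8, 0.0, -18.7]
force: [-1.3, -8.8, 6.8]
opening: 0.0156
```

Run:
```python
from h import *
from plant import sensors,cams
s=cams.snapshot("scene");t=cams.snapshot("top")
crop(s,255,115,335,215,5,"s13.png")
crop(t,200,190,310,280,7,"t13.png")
for _ in range(2):
    R=([0,70,50],[10,255,255])
o=sensors.get_obs();print(o["clock"],o["tool_pos"],o["force"],o["opening"])
print(Ro.from_euler("z",-18.7,degrees=True).inv().apply(o["tool_pos"]-[.5554,.0815,.0736]))
# pin check
N=np.array([.631,-.258,.075])
for z in(.075,.081,.125): print(z,(proj(s,[N[0],N[1],z])-[255,115]+.4)*5)
```

```text
20.15 [0.56784506 0.11883069 0.0735647 ] [-1.29607603 -8.24395171  8.588507  ] 0.015598277609945154
[-1.80611488e-04  3.93500579e-02 -3.53024463e-05]
0.075 [191.13881796 300.45899453]
0.081 [190.78915787 290.90657666]
0.125 [188.15124953 218.8411527 ]
```

View pics/s13.png

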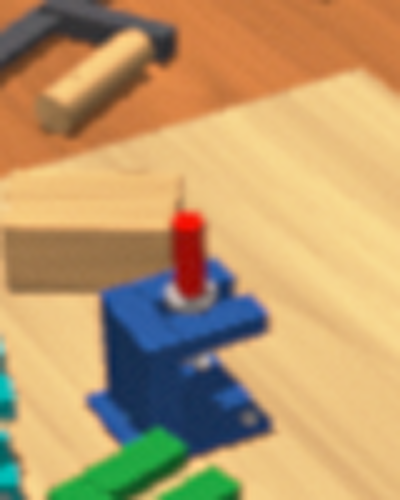

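View pics/t13.png

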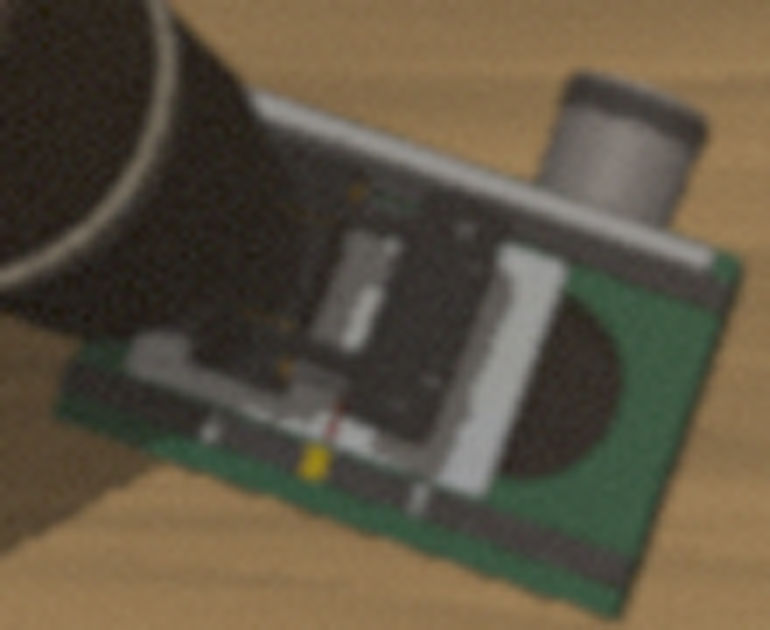

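The pointer now lines up with the yellow mark ((334,424) to (316,463)), and the pin stands upright in the notch. I'll hold for one second to check for creep.

Emit:
move_arm([
  [0.5,0,-0.05,0,0,0,0],
  [0.5,0,-0.05,0,0,0,0],
  [0.5,0,-0.05,0,0,0,0],
  [0.5,0,-0.05,0,0,0,0],
  [0.5,0,-0.05,0,0,0,0],
  [0.5,0,-0.05,0,0,0,0],
  [0.5,0,-0.05,0,0,0,0],
  [0.5,0,-0.05,0,0,0,0],
])

```text
clock: 21.15
tool_pos: [0.568, 0.1193, 0.0736]
orientation: [179.8, 0.0, -18.7]
force: [-2.0, -8.3, 7.5]
opening: 0.0157
```

Run:
```python
from h import *
from plant import sensors,cams
t=cams.snapshot("top");s=cams.snapshot("scene")
a=t["frame"][190:280,200:310,::-1];crop(t,200,190,310,280,7,"t14.png")
cv2.imwrite("pics/s14.png",s["frame"][:,:,::-1])
o=sensors.get_obs();print(o["clock"],o["tool_pos"],o["force"],o["opening"],abs(o["qvel"]).max())
```

```text
21.25 [0.56794953 0.11925895 0.07354112] [-0.86394035 -8.27875635  7.06008655] 0.015683225955024957 0.12409598739189033
```

View pics/t14.png

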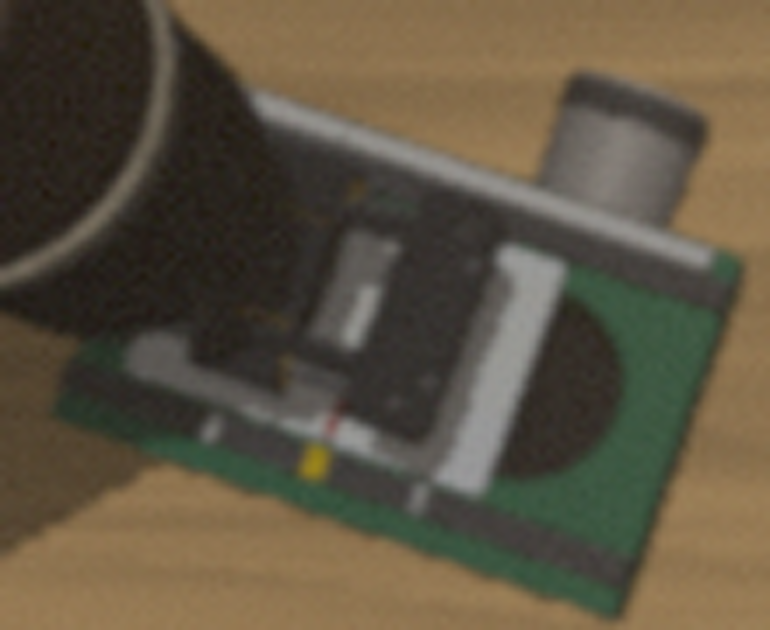

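View pics/s14.png

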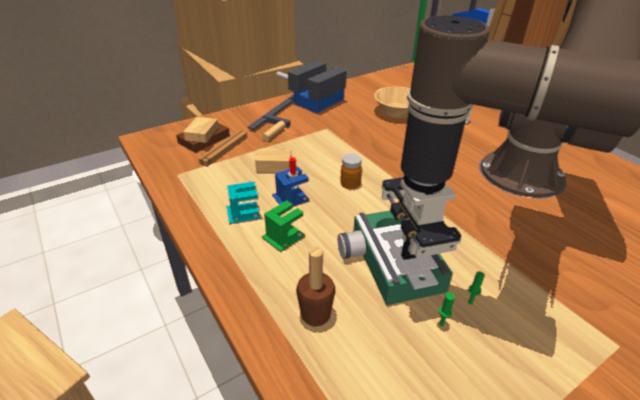

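The pointer is still at the yellow mark with no creep. The pin hangs in the blue rest at (292,168), and the jar, mallet and block are where they started. I'll hand in.

```bash
python3 -c "
from plant import job
print(job.close_job())"
```

```text
the job is handed in; nothing more can be done
None
```

I drew the red pin straight up out of the gate and hung it upright in the blue rest's notch. I then pulled the shutter by its tab to half travel and handed in still gripping it, at about 21 s on the clock.

- **Shutter:** the pointer sits at the yellow mark, at about 39–40 mm of travel. The wrist read about 8.3 N of spring pull, in line with the 9 N given, and a 1 s hold showed no creep.
- **Pin:** it stands upright with its collar on the shelf, where I had measured the notch to be. The fingers are well away from it.
- **Bystanders:** the jar, mallet and wood block look unmoved.

The last checks did not disagree with each other. One unexplained reading was a steady vertical force of about 7 N on the tool while it held the tab. It is far below the limits.

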